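Clamp the thread stand and click the spool's keeper cap home

ROBOT

A 6-joint arm with a two-finger parallel gripper is mounted at the origin on a cart in front of the work surface, level with it; the furniture and walls round the work are solid. World frame = base frame: x ahead of the robot, y to its left, z up, the work surface at z = 0. Lengths are in mm, angles in rad, forces in N, time in s.
With the tool pointing down it reaches from about 300 to 775 mm from the base axis. Payload 14.6 kg.
Tool frame: the origin (TCP) lies at the very end of the fingers, on their centre line; the grasp point (between the pads) lies 19 mm behind it; z points along the fingers, y is the line along which they close (so a half turn about z gives the same grasp; the last joint's range is limited). The gripper opens to 94 mm and grips with 3 to 60 N. Pads are 16 mm wide; open, the fingers measure 119 mm over their backs; the gripper's body (75 mm by 177 mm) begins 78 mm behind the grasp point.
Start: joints at [-1.307, 0.3, 1.521, -0, 1.321, -0.067], TCP at [178.633, -520.173, 205.446] pointing down, gripper open.
Joint ranges: [-3.03, 3.03], [-0.79, 2.21], [0.23, 2.52], [-1.04, 4.18], [0, 3.07], [-2.55, 2.55]. Speed limits (rad/s): [2.22, 2.22, 2.57, 3.14, 3.14, 3.14].

INTERFACE

Orientations are given as [roll, pitch, yaw] about the fixed x, y, z axes, in that order (R = Rz(yaw) Ry(pitch) Rx(roll)).
In Python, from cell import manip, camera, get_calibration gives the robot as it stands. The module is installed in compiled form; this text tells all that it offers.
- The arm moves only by the tool jog_arm, never from a script. Its argument "plan" is one flat list of numbers, 6 for each row, row after row: the shift along the world's x, y, z in m, then the turn, a rotation vector about the world's x, y, z in degrees. A call has 1 to 20 rows; each row is the pose to reach, as a shift and turn from the pose commanded when the call began; what a row does not reach only later rows make up. A row lasts 1/10 s, in which the tool goes at most 50 mm and 8.59 degrees, less where a joint would pass 70% of its speed; a pose out of reach is approached as far as the arm can. A call with a gripper value outside its range is refused whole. "claw" is the finger opening in m, from 0 to 0.094, set as the call begins (left out, the last holds). The fingers move at their own pace and stop on an object; "force" is the grip in N (left out, the last holds). Time passes only in rows, so rows that repeat a pose let the fingers close. It gives the time, the measured TCP pose, the force, the opening and the grip force at its end, in the units of the state.
- manip.read_state(): the state, without advancing time (a new reading comes with each control period).
- camera(name): name is "side" or "top" or "wrist"; returns (picture, depth): 400x640x3 uint8, red, green, blue; 400x640 float32, mm along the optical axis (not along the pixel's ray), 0 where there is no reading.
- get_calibration(name): a dict with "fx", "fy", "cx", "cy" (pixels), "origin" and "attitude" of the camera in the world. Camera axes: x right, y down, z forward; pixel columns grow to the right and rows downward; lengths in mm; the calibration is good to about 2 mm. A picture is of the moment at which its call begins: read the wrist's pose just before it. get_calibration takes no time and is no camera call; for the wrist camera it gives the pose at the moment of the call.
- manip.sign_off(): hands the job in; it is judged then, once.
The state is a dict: "clock": time; "joints": joint angles; "qd": joint speeds; "effort": joint torques, N m; "eef_pos": TCP position; "eef_rot": TCP orientation; "wrist_force": force on the tool from outside, world axes, zero at the start; "moment": the same for the moment, N m; "finger_gap": finger opening in mm; "finger_force": force on a finger pad.
Only numpy, scipy, OpenCV 4.12 (cv2) and the standard library are available. Lean on these libraries where they do the work, as an engineer would, in place of code of your own. Each camera call takes 0.05 s, during which the arm holds its last target. There are 200 camera calls.

TASK

Make the red thread spool on the sliding stand ready for use. First clamp the carriage where it stands by turning the orange bar knob clockwise (seen from above) as far as it goes; then take the red keeper cap from the counter and press it straight down over the stud above the red spool until it clicks and sits fully home. Keep pressing the cap down firmly after the click and finish like that, still pressing and not letting go; do not slide the carriage along, and leave the blue cap, the blue spool and the red pin tin alone.

Things in the scene. Friction and masses are not known exactly. Their poses are not given: they have to be found in the camera images.
- stand: fixed grey base 100 x 220 x 12 mm (x, y, z), end blocks 30 mm high, track along its own y; origin at the centre of its underside, z up. On it rides an aluminium carriage 86 x 130 mm, top 34 mm above the counter, with the knob at its -y end and the red thread spool (28 mm wide, 48 mm high) at its +y end, 84 mm apart.
- carriage (a joint): slide of the carriage along the stand's +y, m, -0.028 to 0.028. Before clamping about 2 N moves it; clamped it takes more than 6 N to creep.
- clamp_knob (a joint): turn of the clamp knob, rad: 0 fully loose, 1.4 at the stop (tight). It grows clockwise seen from above (about the stand's -z). At 0 the bar lies along the stand's y axis; turning needs up to about 0.2 N m. The brake bites from about 0.4 on; the knob stays where it is left.
- knob_grip (a point): middle of the knob's orange grip bar, on the vertical turning axis, 85 mm above the counter; the bar is 12 mm thick, 44 mm long and 24 mm high (from 11 mm below this point to 13 mm above it). Its frame turns with the knob: its y axis runs along the bar, x across the thickness. Below it a shank 11 mm wide, then a column 26 mm wide whose top is 29 mm below this point.
- seat: steel washer 32 mm wide on top of the red spool, fixed to the carriage; origin at the centre of its upper face, 85 mm above the counter, z up. The stud rises from it: a steel post 13 mm wide with a rounded tip and four sprung brass balls that bulge out to 22 mm across, 9 mm above this face.
- stud_tip (a point): top of the stud on its axis, 20 mm above the seat's upper face (105 mm above the counter).
- cap_red_mid (a point): centre of the loose red keeper cap: upright ribbed cup 35 mm wide and 36 mm high, 30 g, standing mouth down; this point is on its axis 18 mm above its mouth rim, z up. Inside the mouth rim is a snap lip, 17 mm inner width.
- cap_red: the same red cap; origin at the centre of its mouth rim (underside), z up. Pressing it on: the lip meets the stud's balls with the rim about 13 mm above the seat, the push rises to a peak of about 6 to 15 N, then 6 to 8 mm above the seat the cap clicks over and pulls itself down; the push must go on until the rim bears on the seat.
- cap_navy_mid (a point): centre of a loose blue cap of the same shape as the red one, 18 mm above its rim; not to be used.
- spool_navy_mid (a point): centre of a loose blue thread spool, 28 mm wide and 48 mm high, standing on the counter; leave alone.
- tin_mid (a point): centre of a loose round red pin tin, 69 mm wide and 26 mm high; leave alone.
There are look-alikes about, which are no part of the job. Leave any green or turquoise look-alike of the cap_red alone.

How it is judged:
By the outcome, as a careful person would: the job done as asked, in the order asked, and still so for the second after the job is handed in, while the arm keeps its last pose, push and grip.
It also fails if it takes over 45 s, if anything falls off the work surface, if the arm or the gripper's body presses on something with over 40 N, if the wrist force passes 120 N, or if a joint passes its speed limit or range.

## Working session

There is one attempt and no reset: what is moved stays moved. The work goes in short steps, Python scripts to look and compute and a tool call to move; the robot and the scene stay as the last step left them, time stands still between calls to the robot, and variables do not carry over. Pictures are saved under pics/ and viewed, at most 10 in all, crops included, and the job is handed in when it is done.

Besides the shell and the picture viewer there is one more tool, called after ">>>" as name(argument=value, ...) on one line, values as JSON. jog_arm: Moves the arm, as the interface text tells. Its arguments: {"type":"object","properties":{"plan":{"type":"array"},"claw":{"type":"number"},"force":{"type":"number"}},"required":["plan"]}

```bash
mkdir -p pics; cat > h.py <<'E'
import numpy as np,cv2
from cell import manip,camera,get_calibration
def grab(n):
    c=get_calibration(n); p,d=camera(n); np.savez(f'{n}.npz',p=p,d=d); return p,d,c
def RT(c):
    A=np.array(c['attitude'],float)
    if A.shape!=(3,3):
        from scipy.spatial.transform import Rotation as R
        A=R.from_euler('xyz',A).as_matrix()
    return A,np.array(c['origin'],float)
def ray(c,u,v):
    A,o=RT(c); return o,A@np.array([(u-c['cx'])/c['fx'],(v-c['cy'])/c['fy'],1.])
def onz(c,u,v,z):
    o,d=ray(c,u,v); return o+d*(z-o[2])/d[2]
def cloud(c,d):
    A,o=RT(c); v,u=np.mgrid[:d.shape[0],:d.shape[1]]
    P=np.stack([(u-c['cx'])/c['fx']*d,(v-c['cy'])/c['fy']*d,d],-1)
    return P@A.T+o
E
python3 - <<'E'
from h import *
for n in('top','side'):
    p,d,c=grab(n); print(n,c); cv2.imwrite(f'pics/{n}0.png',p[:,:,::-1])
print(manip.read_state())
E
```

```text
top {'fx': 404.1646205881735, 'fy': 404.1646205881735, 'cx': 320.39671638843475, 'cy': 201.91663517779148, 'origin': array([ 361.86976561,   39.97485336, 1235.92086735]), 'attitude': array([-3.05209265, -0.01382826, -1.55483403])}
side {'fx': 391.9515571440173, 'fy': 391.9515571440173, 'cx': 321.89275573196414, 'cy': 201.34660245438215, 'origin': array([ 284.06272614, -785.03612036,  592.38367115]), 'attitude': array([-2.10536667, -0.01846567, -0.23687664])}
{'clock': 0.1, 'joints': array([-1.30661484e+00,  3.00396852e-01,  1.52150509e+00, -1.39536731e-05,
        1.32069366e+00, -6.65940409e-02]), 'qd': array([-0.0006862 ,  0.00010074, -0.00189415,  0.00027756, -0.00062377,
       -0.00063021]), 'effort': array([ 1.27178137e-03, -5.32642829e+01, -3.53284121e+01,  7.09299138e-02,
        2.34895886e-02, -7.60840112e-05]), 'eef_pos': array([ 178.56418389, -519.96489262,  204.9592019 ]), 'eef_rot': array([-3.14059103e+00, -5.32549976e-05,  3.30778959e-01]), 'wrist_force': array([-0.02360051,  0.26069975, -0.22407052]), 'moment': array([-0.02797956,  0.01598219,  0.05819408]), 'finger_force': 0.0, 'finger_gap': 94.23590310376859}
```

View pics/top0.png

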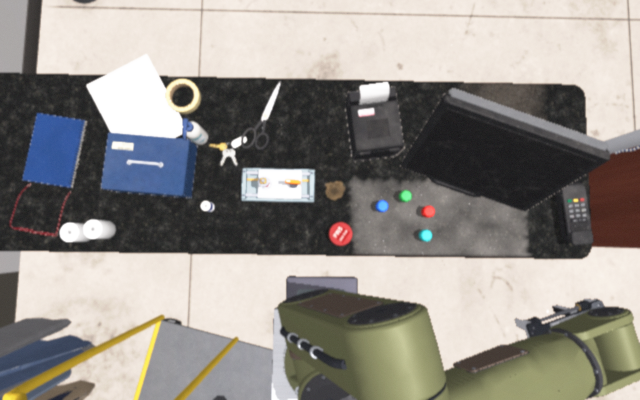

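View pics/side0.png

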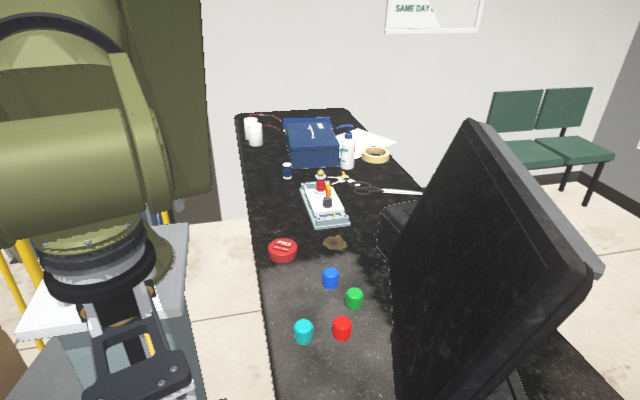

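The top view shows the stand at (278,185). The four caps are red (428,211), turquoise (426,236), green (405,196) and blue (382,206), and the round red object at (340,233) is the pin tin. Only (428,211) is a red cap. I'll measure next and enlarge a crop.

```bash
cat > m.py <<'E'
from h import *
z=np.load('top.npz');p,d=z['p'],z['d'];c=get_calibration('top');P=cloud(c,d)
hsv=cv2.cvtColor(p,cv2.COLOR_RGB2HSV)
def comp(m,box,zl):
    u0,v0,u1,v1=box;M=np.zeros(m.shape,bool);M[v0:v1,u0:u1]=m[v0:v1,u0:u1]
    M&=(P[...,2]>zl[0])&(P[...,2]<zl[1]); v,u=np.nonzero(M); Q=P[M]
    return len(u),(u.mean().round(1),v.mean().round(1)),Q.mean(0).round(1),Q.min(0).round(1),Q.max(0).round(1)
H,S,V=[hsv[...,i] for i in range(3)]
red=((H<6)|(H>172))&(S>150)&(V>90); 
for n,m,b in(('capred',red,(410,195,445,225)),('blue',(H>100)&(H<130)&(S>120),(370,195,395,218)),('green',(H>45)&(H<80)&(S>120),(395,185,416,206)),('turq',(H>82)&(H<98)&(S>120),(412,225,440,246)),('tin',red,(325,218,358,248))):
    print(n,*comp(m,b,(20,60)))
B=(235,160,322,208)
print('orange',*comp((H>6)&(H<20)&(S>150)&(V>120),B,(60,120)))
print('knobhi pts',*comp(np.ones_like(red),B,(90,120)))
print('carr',*comp(np.ones_like(red),B,(30,40)))
print('base',*comp(np.ones_like(red),B,(8,40)))
M=np.zeros(red.shape,np.uint8);M[160:208,235:322]=((P[...,2]>8)&(P[...,2]<40))[160:208,235:322]
print(cv2.minAreaRect(P[M>0][:,:2].astype(np.float32)))
# monitor extents
mm=np.zeros_like(red);mm[80:215,405:610]=1
for lo in(20,100,200,300,400):print('mon',lo,*comp(mm,(405,80,610,215),(lo,lo+100))[3:]) 
a=cv2.resize(p[158:212,232:328],None,fx=6,fy=6,interpolation=3);b=cv2.resize(p[180:250,368:448],None,fx=4,fy=4,interpolation=3)
o=np.zeros((a.shape[0]+b.shape[0],max(a.shape[1],b.shape[1]),3),np.uint8);o[:a.shape[0],:a.shape[1]]=a;o[a.shape[0]:,:b.shape[1]]=b
z=np.load('side.npz')['p'];s=cv2.resize(z[160:235,290:360],None,fx=3.6,fy=3.6,interpolation=3);o[a.shape[0]:a.shape[0]+270,b.shape[1]:b.shape[1]+252]=s[:270,:252]
o=o[:600];cv2.imwrite('pics/crop.png',o[:,:,::-1]);print(o.shape)
E
python3 m.py
```

```text
capred 68 (np.float64(427.6), np.float64(210.8)) [ 449.  -296.5   32.4] [ 433.3 -316.1   20.2] [ 463.3 -282.8   39.4]
blue 108 (np.float64(381.9), np.float64(205.2)) [ 463.3 -159.1   33.4] [ 446.2 -178.2   20.1] [ 479.4 -142.9   39.2]
green 93 (np.float64(405.0), np.float64(195.5)) [ 493.8 -228.5   33.2] [ 478.1 -244.8   21.1] [ 507.6 -214.6   40.4]
turq 110 (np.float64(425.4), np.float64(234.8)) [ 377.3 -289.2   32.9] [ 361.6 -307.9   20.2] [ 391.5 -274.2   41.1]
tin 258 (np.float64(341.0), np.float64(233.4)) [377.3 -38.1  24.7] [345.6 -68.6  20.5] [411.5  -2.2  32.1]
orange 10 (np.float64(293.6), np.float64(182.9)) [518.3 103.2  89.3] [517.4  90.4  79.4] [519.7 114.1  96.2]
knobhi pts 113 (np.float64(281.3), np.float64(180.4)) [523.7 137.9  96.9] [515.4  84.8  90.6] [532.8 198.9 105.5]
carr 973 (np.float64(279.2), np.float64(183.7)) [522.6 149.4  33.2] [480.9  47.5  30. ] [568.5 261.5  40. ]
base 2058 (np.float64(277.6), np.float64(184.4)) [521.7 154.8  25.1] [474.2  45.1   8. ] [574.2 263.3  40. ]
((524.2464599609375, 154.126708984375), (218.17271423339844, 99.79654693603516), 89.
[... 303 characters left out ...]
und(1),v.mean().round(1)),Q.mean(0).round(1),Q.min(0).round(1),Q.max(0).round(1)
  ret = ret.dtype.type(ret / rcount)
  ret = um.true_divide(
Traceback (most recent call last):
  File "m.py", line 21, in <module>
    for lo in(20,100,200,300,400):print('mon',lo,*comp(mm,(405,80,610,215),(lo,lo+100))[3:])
                                                  ~~~~^^^^^^^^^^^^^^^^^^^^^^^^^^^^^^^^^
  File "m.py", line 7, in comp
    return len(u),(u.mean().round(1),v.mean().round(1)),Q.mean(0).round(1),Q.min(0).round(1),Q.max(0).round(1)
                                                                           ~~~~~^^^
ValueError: zero-size array to reduction operation minimum which has no identity
```

```bash
sed -i 's/(20,100,200,300,400):print/(20,):print/' m.py; python3 m.py | tail -1
```

```text
(600, 576, 3)
```

View pics/crop.png

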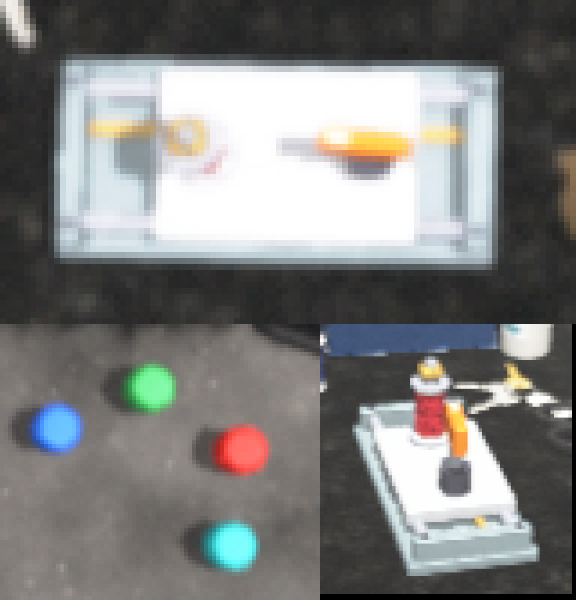

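The crop shows the orange bar lying along the track at top pixel about (293,182), and the stud and washer above the red spool at about (262.5,181). The red cap at (428,211) is plain red. The green and turquoise look-alikes are (405,196) and (426,236), and blue is (382,206), so (428,211) is the one to use. I'll move above the knob and look with the wrist camera.

>>> jog_arm(plan=[0.34,0.625,0.02,0,0,71,0.34,0.625,0.02,0,0,71,0.34,0.625,0.02,0,0,71,0.34,0.625,0.02,0,0,71,0.34,0.625,0.02,0,0,71,0.34,0.625,0.02,0,0,71,0.34,0.625,0.02,0,0,71,0.34,0.625,0.02,0,0,71,0.34,0.625,0.02,0,0,71,0.34,0.625,0.02,0,0,71,0.34,0.625,0.02,0,0,71,0.34,0.625,0.02,0,0,71,0.34,0.625,0.02,0,0,71,0.34,0.625,0.02,0,0,71,0.34,0.625,0.02,0,0,71,0.34,0.625,0.02,0,0,71,0.34,0.625,0.02,0,0,71,0.34,0.625,0.02,0,0,71], claw=0.05, force=50)

```text
clock: 1.9
eef_pos: [518.3, 103.5, 225.6]
eef_rot: [3.142, 0.0, 1.568]
wrist_force: [-0.5, -0.5, -0.2]
finger_gap: 50.2
finger_force: 0.0
```

```bash
python3 - <<'E'
from h import *
p,d,c=grab('wrist');np.save('wc.npy',c,allow_pickle=True);cv2.imwrite('pics/w1.png',p[:,:,::-1]);print(c)
P=cloud(c,d);np.save('wP.npy',P)
hsv=cv2.cvtColor(p,cv2.COLOR_RGB2HSV);H,S,V=[hsv[...,i] for i in range(3)]
for n,m in(('orange',(H>5)&(H<22)&(S>150)&(V>100)&(P[...,2]>90)&(P[...,2]<102)),('seat',(P[...,2]>82)&(P[...,2]<88)&(P[...,1]>150)&(P[...,1]<230)),('stud',(P[...,2]>100)&(P[...,2]<110)&(P[...,1]>150))):
    Q=P[m&(d>0)]
    if len(Q):print(n,len(Q),Q.mean(0).round(1),Q.min(0).round(1),Q.max(0).round(1),cv2.minAreaRect(Q[:,:2].astype(np.float32)))
E
```

```text
{'fx': 308.63541967014766, 'fy': 308.63541967014766, 'cx': 316.830605994721, 'cy': 199.04965717941198, 'origin': array([517.5184447 , 187.56938352, 404.60636668]), 'attitude': array([ 2.84893381e+00,  6.37859194e-04, -2.00306038e-03])}
orange 313 [522.8 134.8  97.2] [514.6  82.4  90.7] [531.9 196.8 100.2] ((523.069580078125, 139.602294921875), (114.31448364257812, 17.256288528442383), 89.78388214111328)
seat 465 [522.7 188.5  84.9] [507.5 173.1  82.9] [538.4 203.6  87. ] ((522.9657592773438, 188.31698608398438), (30.43175506591797, 30.797908782958984), 88.8323745727539)
stud 132 [522.8 188.1 102.8] [517.5 182.1 100. ] [528.8 195.7 106.3] ((523.1468505859375, 188.9145965576172), (13.527214050292969, 11.32458782196045), 89.87574768066406)
```

View pics/w1.png

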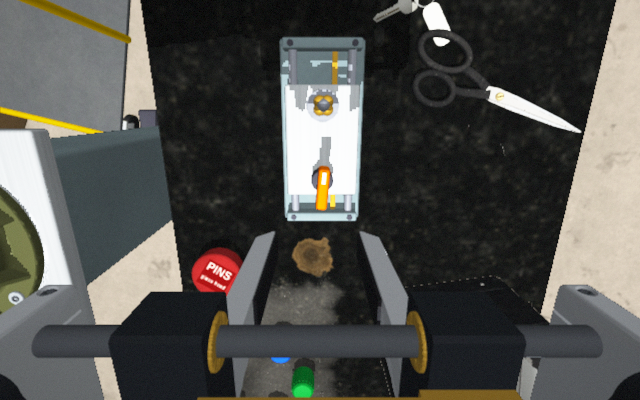

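Wrist view: bar at (323,188), stud and seat at (323,104). That puts the seat at (522.8,188.4), z 85, and the knob 84 mm away at (522.8,104.4), which matches the given size. I'll descend and grip the bar.

>>> jog_arm(plan=[0.0045,0.001,-0.03,0,0,0,0.0045,0.001,-0.07,0,0,0,0.0045,0.001,-0.11,0,0,0,0.0045,0.001,-0.14,0,0,0,0.0045,0.001,-0.159,0,0,0,0.0045,0.001,-0.159,0,0,0,0.0045,0.001,-0.159,0,0,0])

```text
clock: 2.65
eef_pos: [523.4, 105.2, 67.3]
eef_rot: [3.141, -0.0, 1.569]
wrist_force: [0.5, 0.6, -0.2]
finger_gap: 49.8
finger_force: 0.0
```

>>> jog_arm(plan=[0,-0.0005,-0.001,0,0,0,0,-0.0005,-0.001,0,0,0,0,-0.0005,-0.001,0,0,0,0,-0.0005,-0.001,0,0,0,0,-0.0005,-0.001,0,0,0,0,-0.0005,-0.001,0,0,0,0,-0.0005,-0.001,0,0,0], claw=0, force=50)

```text
clock: 3.35
eef_pos: [524.0, 105.4, 65.7]
eef_rot: [3.139, -0.0, 1.57]
wrist_force: [6.1, 0.4, -2.2]
finger_gap: 12.1
finger_force: 50.0
```

>>> jog_arm(plan=[0.001,0,0,0,0,-3,0.001,0,0,0,0,-7,0.001,0,0,0,0,-12,0.001,0,0,0,0,-17,0.001,0,0,0,0,-22,0.001,0,0,0,0,-27,0.001,0,0,0,0,-27])

```text
clock: 4.05
eef_pos: [524.4, 105.3, 65.7]
eef_rot: [3.141, -0.0, 1.097]
wrist_force: [1.8, -0.6, 1.0]
finger_gap: 11.4
finger_force: 50.0
```

>>> jog_arm(plan=[0,0,0,0,0,-5,0,0,0,0,0,-11,0,0,0,0,0,-17,0,0,0,0,0,-23,0,0,0,0,0,-29,0,0,0,0,0,-35,0,0,0,0,0,-41,0,0,0,0,0,-46,0,0,0,0,0,-46])

```text
clock: 4.95
eef_pos: [524.8, 105.8, 65.7]
eef_rot: [-3.141, -0.002, 0.296]
wrist_force: [6.9, 3.4, -1.2]
finger_gap: 11.4
finger_force: 50.0
```

```bash
python3 -c "
from h import *
s=manip.read_state();print(s['wrist_force'],s['moment'],s['eef_rot'],s['joints'])"
```

```text
[ 6.91242224  3.37969544 -1.158902  ] [ 0.61859153 -0.57986148  0.04278429] [-3.14127849e+00 -1.84038933e-03  2.95723562e-01] [1.30168404e-01 4.25948634e-01 1.70151131e+00 7.22999725e-04
 1.01236938e+00 1.40485834e+00]
```

>>> jog_arm(plan=[0.001,0.0006,0,0,0,-2,0.001,0.0006,0,0,0,-4,0.001,0.0006,0,0,0,-6,0.001,0.0006,0,0,0,-8,0.001,0.0006,0,0,0,-10,0.001,0.0006,0,0,0,-10])

```text
clock: 5.55
eef_pos: [524.9, 106.4, 65.7]
eef_rot: [-3.141, 0.0, 0.124]
wrist_force: [-3.4, 4.3, 5.8]
finger_gap: 11.6
finger_force: 50.5
```

```bash
python3 -c "
from h import *
s=manip.read_state();print(s['wrist_force'],s['moment'],s['eef_rot'],s['joints'])"
```

```text
[-3.35485679  4.29508285  5.81780294] [0.78992023 0.73497279 0.62687628] [-3.14112841e+00  3.59691323e-04  1.24123806e-01] [1.31328800e-01 4.27581308e-01 1.69917127e+00 5.49471925e-04
 1.01519648e+00 1.57771150e+00]
```

>>> jog_arm(plan=[0,0,0,0,0,0,0,0,0,0,0,0,0,0,0,0,0,0,0,0,0,0,0,0,0,0,0.04,0,0,0,0,0,0.08,0,0,0,0,0,0.12,0,0,0,0,0,0.16,0,0,0,0,0,0.16,0,0,0,0,0,0.16,0,0,0], claw=0.05)

```text
clock: 6.55
eef_pos: [525.2, 105.9, 225.5]
eef_rot: [3.142, -0.001, 0.122]
wrist_force: [-0.2, 0.2, -1.0]
finger_gap: 50.4
finger_force: 0.0
```

```bash
python3 - <<'E'
from h import *
p,d,c=grab('wrist');cv2.imwrite('pics/w2.png',p[:,:,::-1])
P=cloud(c,d);hsv=cv2.cvtColor(p,cv2.COLOR_RGB2HSV);H,S,V=[hsv[...,i] for i in range(3)]
X=P[...,0];Y=P[...,1];Z=P[...,2]
near=(X>480)&(X<570)
for n,m in(('orange',near&(H>5)&(H<22)&(S>150)&(V>100)&(Z>94)&(Z<102)&(Y<150)),('seat',near&(Z>82)&(Z<88)&(Y>150)&(Y<230)),('stud',near&(Z>100)&(Z<110)&(Y>150))):
    Q=P[m&(d>0)]
    if len(Q):print(n,len(Q),Q.mean(0).round(1),Q.min(0).round(1),Q.max(0).round(1),cv2.minAreaRect(Q[:,:2].astype(np.float32)))
E
```

```text
orange 65 [529.1 108.9  96.6] [501.8  99.4  94.1] [544.4 114.7  99. ] ((522.9378051757812, 106.68740844726562), (42.54966354370117, 11.339824676513672), 6.775789737701416)
seat 381 [525.4 188.   84.8] [507.6 174.4  82.4] [538.5 205.6  87.1] ((522.9595947265625, 189.8250732421875), (30.732969284057617, 31.369359970092773), 46.81985855102539)
stud 100 [523.2 189.4 102.8] [517.  183.7 100. ] [529.3 195.7 106.2] ((523.4163208007812, 189.47286987304688), (11.743622779846191, 11.920026779174805), 85.36866760253906)
```

View pics/w2.png

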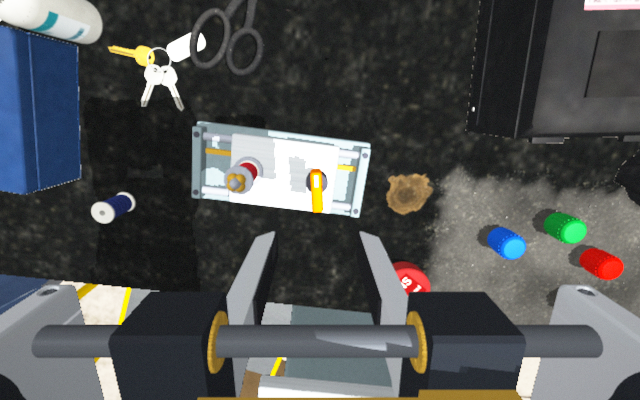

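The bar now sits about 83° round from its start with the stop torque felt, so the clamp is at its stop. I'll check the clearance around the red cap next.

```bash
python3 - <<'E'
from h import *
for n in('top','side'):
    p,d,c=grab(n);P=cloud(c,d)
    X,Y,Z=P[...,0],P[...,1],P[...,2]
    for lo in(50,100,150,200,250,300,350):
        m=(d>0)&(Z>lo)&(Z<lo+50)&(X>200)&(X<620)&(Y<-150)&(Y>-480)
        r=[]
        for y in range(-460,-140,40):
            k=m&(Y>y)&(Y<y+40); r.append(int(np.percentile(X[k],2)) if k.sum()>3 else None)
        print(n,lo,r)
    hsv=cv2.cvtColor(p,cv2.COLOR_RGB2HSV);H,S=hsv[...,0],hsv[...,1]
    red=((H<6)|(H>172))&(S>150)&(np.hypot(X-449,Y+297)<35)
    k=red&(Z>30);v,u=np.nonzero(k); Q=P[k]
    print('cap',k.sum(),Q.mean(0).round(1),cv2.minEnclosingCircle(Q[:,:2].astype(np.float32)))
E
```

```text
top 50 [485, 499, 512, 527, 540, 553, 567, 615]
top 100 [489, 504, 516, 529, 544, 556, 570, 613]
top 150 [505, 518, 532, 546, 560, 574, 587, None]
top 200 [520, 536, 550, 564, 577, 591, 602, None]
top 250 [539, 553, 567, 579, 595, 606, None, None]
top 300 [556, 571, 584, 598, 609, None, None, None]
top 350 [574, 588, 601, 613, None, None, None, None]
cap 52 [ 449.7 -297.9   34. ] ((449.4605712890625, -300.0604248046875), 16.390092849731445)
side 50 [484, 498, 512, 525, 539, 553, 568, None]
side 100 [488, 502, 515, 529, 543, 557, 571, 613]
side 150 [504, 518, 532, 545, 559, 573, 588, None]
side 200 [522, 535, 549, 563, 576, 590, 603, None]
side 250 [539, 552, 566, 580, 594, 606, None, None]
side 300 [556, 569, 584, 597, 610, None, None, None]
side 350 [573, 587, 600, 612, None, None, None, None]
cap 209 [ 447.7 -305.    34.3] ((447.9511413574219, -302.9231872558594), 16.622638702392578)
```

>>> jog_arm(plan=[-0.076,-0.407,0,0,0,8,-0.076,-0.407,0,0,0,16,-0.076,-0.407,0,0,0,24,-0.076,-0.407,0,0,0,32,-0.076,-0.407,0,0,0,40,-0.076,-0.407,0,0,0,48,-0.076,-0.407,0,0,0,56,-0.076,-0.407,0,0,0,64,-0.076,-0.407,0,0,0,72,-0.076,-0.407,0,0,0,80,-0.076,-0.407,0,0,0,88,-0.076,-0.407,0,0,0,96,-0.076,-0.407,0,0,0,104,-0.076,-0.407,0,0,0,112,-0.076,-0.407,0,0,0,120,-0.076,-0.407,0,0,0,128,-0.076,-0.407,0,0,0,136,-0.076,-0.407,0,0,0,144,-0.076,-0.407,0,0,0,152,-0.076,-0.407,0,0,0,153.7], claw=0.065)

```text
clock: 8.7
eef_pos: [448.9, -300.9, 224.2]
eef_rot: [3.141, -0.002, 2.807]
wrist_force: [0.5, -0.2, -0.3]
finger_gap: 65.0
finger_force: 0.0
```

```bash
python3 - <<'E'
from h import *
print(manip.read_state()['eef_pos'])
p,d,c=grab('wrist');cv2.imwrite('pics/w3.png',p[:,:,::-1])
P=cloud(c,d);X,Y,Z=P[...,0],P[...,1],P[...,2]
hsv=cv2.cvtColor(p,cv2.COLOR_RGB2HSV);H,S=hsv[...,0],hsv[...,1]
red=((H<6)|(H>172))&(S>150)&(np.hypot(X-449,Y+300)<45)
for k in(red&(Z>33.5)&(Z<39),red&(Z>8)&(Z<36)):
    v,u=np.nonzero(k);Q=P[k];print(k.sum(),u.mean(),v.mean(),Q.mean(0).round(1),Q.min(0).round(1),Q.max(0).round(1),cv2.minEnclosingCircle(Q[:,:2].astype(np.float32)))
E
```

```text
[ 448.86261132 -300.90248481  224.23883977]
518 315.44015444015446 178.94594594594594 [ 447.4 -302.9   35.7] [ 431.9 -319.    33.5] [ 463.  -286.9   38.4] ((447.5404968261719, -303.05645751953125), 16.489837646484375)
461 315.6963123644252 176.06507592190889 [ 444.8 -301.7   32.1] [ 430.3 -319.9    8. ] [ 465.4 -285.6   36. ] ((447.8870544433594, -303.0916748046875), 17.76198959350586)
```

View pics/w3.png

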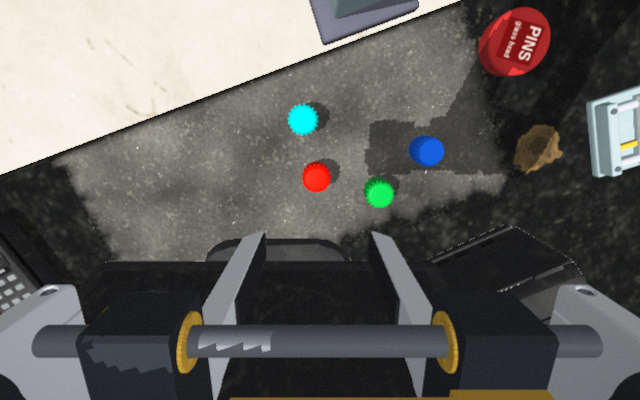

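The red cap is at (315,179), with its centre at (447.5,-303) and top at z ≈ 36 as expected. Green at (380,194) lies clear of the fingers. I'll descend and grip.

>>> jog_arm(plan=[-0.0014,-0.0021,-0.04,0,0,0,-0.0014,-0.0021,-0.08,0,0,0,-0.0014,-0.0021,-0.12,0,0,0,-0.0014,-0.0021,-0.16,0,0,0,-0.0014,-0.0021,-0.19,0,0,0,-0.0014,-0.0021,-0.21,0,0,0,-0.0014,-0.0021,-0.219,0,0,0,-0.0014,-0.0021,-0.219,0,0,0,-0.0014,-0.0021,-0.219,0,0,0])

```text
clock: 9.65
eef_pos: [448.1, -303.5, 7.3]
eef_rot: [-3.141, 0.001, 2.803]
wrist_force: [0.2, 0.7, -0.1]
finger_gap: 65.1
finger_force: 0.0
```

>>> jog_arm(plan=[0,0,0,0,0,0,0,0,0,0,0,0,0,0,0,0,0,0,0,0,0,0,0,0,0,0,0,0,0,0,0,0,0,0,0,0,0,0,0,0,0,0], claw=0, force=55)

```text
clock: 10.35
eef_pos: [447.8, -303.2, 6.7]
eef_rot: [-3.141, 0.0, 2.804]
wrist_force: [-0.9, 0.2, 4.8]
finger_gap: 32.5
finger_force: 55.0
```

>>> jog_arm(plan=[0,0,0.02,0,0,0,0,0,0.06,0,0,0,0,0,0.11,0,0,0,0,0,0.16,0,0,0,0,0,0.2,0,0,0,0.006,0.04,0.21,0,0,0,0.013,0.085,0.21,0,0,0,0.02,0.13,0.21,0,0,0,0.027,0.175,0.21,0,0,0,0.034,0.22,0.21,0,0,0,0.04,0.265,0.21,0,0,0,0.047,0.31,0.21,0,0,0,0.054,0.355,0.21,0,0,0,0.061,0.4,0.21,0,0,0,0.068,0.445,0.21,0,0,0,0.073,0.475,0.21,0,0,0,0.0752,0.4922,0.21,0,0,0,0.0752,0.4922,0.21,0,0,0,0.0752,0.4922,0.21,0,0,0])

```text
clock: 12.25
eef_pos: [522.9, 188.2, 216.2]
eef_rot: [-3.141, -0.0, 2.804]
wrist_force: [-0.4, 0.0, -0.4]
finger_gap: 32.9
finger_force: 55.0
```

```bash
python3 - <<'E'
from h import *
print(manip.read_state()['eef_pos'])
o=[]
for n in('wrist','side','top'):
    p,d,c=grab(n);P=cloud(c,d);X,Y,Z=P[...,0],P[...,1],P[...,2]
    hsv=cv2.cvtColor(p,cv2.COLOR_RGB2HSV);H,S=hsv[...,0],hsv[...,1]
    red=((H<6)|(H>172))&(S>150)&(np.hypot(X-523,Y-189)<60)&(Z>150)
    for t,k in(('cap',red),('seat',(Z>82)&(Z<88)&(np.hypot(X-523,Y-189)<25)),('stud',(Z>100)&(Z<110)&(np.hypot(X-523,Y-189)<25))):
        Q=P[k&(d>0)]
        if len(Q)>5:print(n,t,len(Q),Q.mean(0).round(1),Q.min(0).round(1),Q.max(0).round(1),cv2.minEnclosingCircle(Q[:,:2].astype(np.float32)))
    A,og=RT(c);q=A.T@(np.array([523,189,150])-og);u,v=int(c['fx']*q[0]/q[2]+c['cx']),int(c['fy']*q[1]/q[2]+c['cy'])
    r=100 if n=='wrist' else 40
    u=min(max(u,r),640-r);v=min(max(v,r),400-r)
    o.append(cv2.resize(p[v-r:v+r,u-r:u+r],(260,400) if 0 else (266,266),interpolation=3))
cv2.imwrite('pics/m4.png',np.hstack(o)[:,:,::-1])
E
```

```text
[522.86838077 188.21845278 216.23055712]
wrist cap 3593 [517.7 189.5 240.5] [504.5 170.2 210.2] [538.5 206.3 248. ] ((522.226318359375, 188.28121948242188), 18.1505184173584)
wrist seat 393 [520.6 190.4  84.9] [507.9 174.   82.5] [538.7 205.   87. ] ((523.4279174804688, 189.40469360351562), 15.930992126464844)
wrist stud 106 [522.6 189.4 102.9] [515.5 183.3 100. ] [529.2 194.8 106.9] ((522.2379150390625, 189.47500610351562), 7.5506134033203125)
side cap 40 [530.4 177.6 231.9] [505.8 169.7 214. ] [539.  188.5 245.7] ((522.361572265625, 183.91851806640625), 16.668607711791992)
side seat 36 [522.7 185.8  84. ] [509.2 174.   82. ] [537.9 200.7  86.7] ((523.5029296875, 189.49407958984375), 15.85770320892334)
side stud 6 [522.8 186.4 102.8] [519.4 183.6 100.6] [525.6 191.6 104.7] ((523.16455078125, 187.48533630371094), 4.166276454925537)
```

View pics/m4.png

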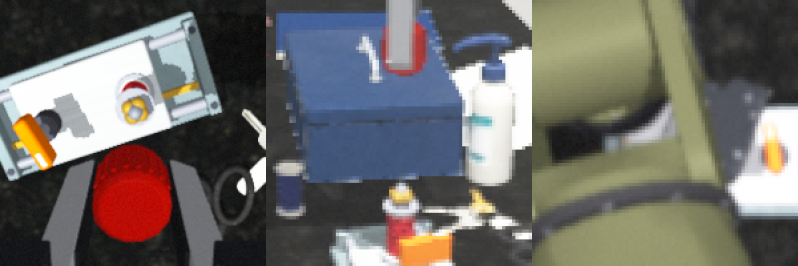

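The wrist crop shows the cap upright in the fingers at crop (130,200), with the stud at (133,105). The cap axis is at (522.2,188.3) and the seat at (523,189.5), so I'll shift about 1 mm and descend.

>>> jog_arm(plan=[0.0008,0.0012,-0.03,0,0,0,0.0008,0.0012,-0.06,0,0,0,0.0008,0.0012,-0.08,0,0,0,0.0008,0.0012,-0.095,0,0,0,0.0008,0.0012,-0.102,0,0,0,0.0008,0.0012,-0.106,0,0,0,0.0008,0.0012,-0.106,0,0,0,0.0008,0.0012,-0.106,0,0,0])

```text
clock: 13.2
eef_pos: [524.1, 190.2, 111.2]
eef_rot: [3.141, 0.001, 2.804]
wrist_force: [-0.1, 0.3, 0.6]
finger_gap: 32.8
finger_force: 55.0
```

>>> jog_arm(plan=[-0.0004,-0.0006,-0.002,0,0,0,-0.0004,-0.0006,-0.005,0,0,0,-0.0004,-0.0006,-0.007,0,0,0,-0.0004,-0.0006,-0.009,0,0,0,-0.0004,-0.0006,-0.011,0,0,0,-0.0004,-0.0006,-0.011,0,0,0,-0.0004,-0.0006,-0.011,0,0,0])

```text
clock: 13.9
eef_pos: [523.7, 190.1, 100.0]
eef_rot: [3.14, 0.001, 2.804]
wrist_force: [-0.3, 2.6, 5.0]
finger_gap: 32.6
finger_force: 55.0
```

>>> jog_arm(plan=[0,0.0004,-0.001,0,0,0,0,0.0004,-0.002,0,0,0,0,0.0004,-0.003,0,0,0,0,0.0004,-0.004,0,0,0,0,0.0004,-0.005,0,0,0,0,0.0004,-0.006,0,0,0,0,0.0004,-0.007,0,0,0,0,0.0004,-0.008,0,0,0,0,0.0004,-0.009,0,0,0,0,0.0004,-0.009,0,0,0])

```text
clock: 14.9
eef_pos: [523.4, 190.0, 91.6]
eef_rot: [3.141, 0.0, 2.804]
wrist_force: [-5.0, -0.9, 10.3]
finger_gap: 32.9
finger_force: 55.0
```

>>> jog_arm(plan=[-0.0004,0,-0.0005,0,0,0,-0.0004,0,-0.001,0,0,0,-0.0004,0,-0.0015,0,0,0,-0.0004,0,-0.0015,0,0,0,-0.0004,0,-0.0015,0,0,0])

```text
clock: 15.4
eef_pos: [523.5, 190.1, 91.5]
eef_rot: [3.14, 0.002, 2.804]
wrist_force: [-8.5, -2.1, 23.3]
finger_gap: 32.8
finger_force: 55.0
```

>>> jog_arm(plan=[0.0009,-0.0001,0,0,0,0,0.0009,-0.0001,0,0,0,0,0.0009,-0.0001,0,0,0,0,0.0009,-0.0001,0,0,0,0,0.0009,-0.0001,0,0,0,0])

```text
clock: 15.9
eef_pos: [524.2, 190.1, 91.5]
eef_rot: [3.14, 0.002, 2.804]
wrist_force: [-10.0, -1.4, 24.7]
finger_gap: 33.0
finger_force: 55.0
```

```bash
python3 - <<'E'
from h import *
o=[]
for n in('wrist','side'):
    p,d,c=grab(n);P=cloud(c,d);X,Y,Z=P[...,0],P[...,1],P[...,2]
    hsv=cv2.cvtColor(p,cv2.COLOR_RGB2HSV);H,S=hsv[...,0],hsv[...,1]
    for t,k in (('cap',((H<6)|(H>172))&(S>150)&(np.hypot(X-523,Y-189)<25)&(Z>95)),('knob',(H>5)&(H<22)&(S>150)&(np.hypot(X-523,Y-105)<30)&(Z>90)&(Z<102))):
        Q=P[k&(d>0)];print(n,t,len(Q),Q.min(0).round(1),Q.max(0).round(1),np.percentile(Q[:,2],95),cv2.minAreaRect(Q[:,:2].astype(np.float32)))
    A,og=RT(c);q=A.T@(np.array([523,160,90])-og);u,v=int(c['fx']*q[0]/q[2]+c['cx']),int(c['fy']*q[1]/q[2]+c['cy'])
    r=100 if n=='wrist' else 45
    u=min(max(u,r),640-r);v=min(max(v,r),400-r)
    o.append(cv2.resize(p[v-r:v+r,u-r:u+r],(390,390),interpolation=3))
cv2.imwrite('pics/m5.png',np.hstack(o)[:,:,::-1])
s=manip.read_state();print(s['wrist_force'],s['moment'],s['eef_pos'],s['clock'])
E
```

```text
wrist cap 3440 [505.8 171.8  95. ] [540.8 208.  122.4] 121.38600535614533 ((523.110595703125, 189.84300231933594), (33.03318405151367, 34.77281188964844), 69.77255249023438)
wrist knob 423 [500.7  98.7  90. ] [532.5 114.2  98.8] 97.5442293350442 ((517.1778564453125, 106.3615951538086), (32.80763626098633, 10.974443435668945), 10.125021934509277)
side cap 38 [506.6 169.7  95.1] [539.6 194.2 121.3] 119.82960827550322 ((524.258544921875, 179.68251037597656), (33.10842514038086, 22.218950271606445), 15.09861946105957)
side knob 40 [501.7  95.   90.1] [541.8 108.8  97.6] 97.5889507760291 ((521.2487182617188, 103.96084594726562), (40.492671966552734, 12.770354270935059), 10.736260414123535)
[-11.03095444  -0.51397363  23.68176558] [-0.17710677  1.79365219 -0.05470905] [524.23251112 190.15462649  91.46848864] 16.0
```

View pics/m5.png

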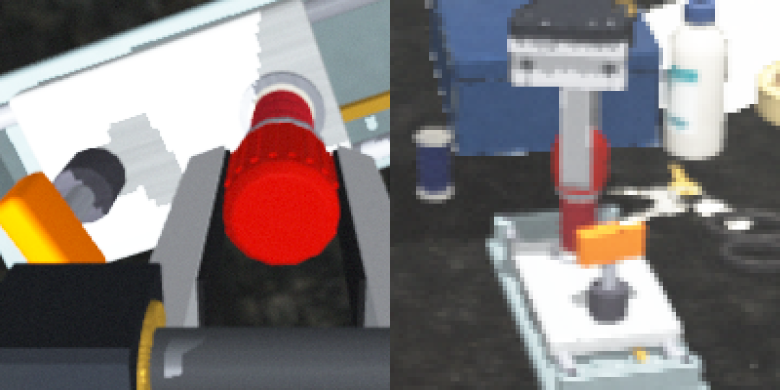

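The cap's top is at z ≈ 121, which is 85 + 36, so the rim is on the seat. The bar is 80° round, the stop position, and the push is about 24 N. I'll hand it in like this.

```bash
python3 -c "
from cell import manip
print(manip.sign_off())"
```

```text
the job is handed in; nothing more can be done
None
```

The knob is clamped at its stop, the red cap is clicked fully home on the stud, and the arm is still gripping and pressing it down at about 24 N; the carriage may have shifted about 1 mm while I turned the knob, which is within measuring error, and the job is handed in.

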